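Stow the bead box on the pop-up carrier

ROBOT

A 6-joint arm with a two-finger parallel gripper is mounted at the origin on the work surface. World frame = base frame: x ahead of the robot, y to its left, z up, the work surface at z = 0. Lengths are in m, angles in rad, forces in N, time in s.
With the tool pointing down it reaches from about 0.35 to 0.975 m from the base axis. Payload 17.4 kg.
Tool frame: the origin (TCP) lies midway between the tips of the shut fingers; the grasp point (between the pads) lies 19 mm behind it; x points along the fingers, y is the direction in which the jaws open and shut, and the axes are right-handed (so a half turn about x gives the same grasp; the last joint's range is limited). The gripper opens to 85 mm and grips with 20 to 120 N. Pads are 22 mm wide; open, the fingers measure 114 mm over their backs; the gripper's body (76 mm by 85 mm) begins 54 mm behind the grasp point. The pads swing forward as they close: fully open they stand 13 mm farther back than shut.
Start: joints at [1.062, 0.116, 1.442, -0, 1.584, -0.038], TCP at [0.306, 0.602, 0.231] pointing down, gripper open.
Joint ranges: [-2.83, 2.83], [-0.83, 2.19], [0.07, 2.5], [-1.14, 4.28], [0.01, 3], [-2.97, 2.97]. Speed limits (rad/s): [1.89, 1.89, 2.22, 3.14, 3.14, 3.14].

INTERFACE

Orientations are given as a 3x3 rotation matrix whose columns are the frame's x, y, z axes.
In Python, from plant import observe, grab_frame, workorder gives the robot as it stands.
- The arm moves only by the tool jog_arm, never from a script. Its argument "rows" is text: rows parted by semicolons, each of 7 numbers parted by spaces: the turn, a rotation vector about the tool's x, y, z in units of 0.08 rad (1.0 is 0.08 rad), then the shift along the tool's x, y, z in units of 20 mm (1.0 is 20 mm), then the opening, from 0 (shut) to 1 (fully open). A call has 1 to 5 rows; each row shifts and turns the pose as measured when the row begins, along the tool's axes as they then stand; what a row does not reach is not made up. A row lasts 1/10 s, in which the tool goes at most 50 mm and 8.59 degrees, less where a joint would pass 70% of its speed; a pose out of reach is approached as far as the arm can. A call with a number of a shift or a turn outside -1 to 1 is refused whole. A call with a gripper value outside its range is refused whole. The fingers move at their own pace and stop on an object; "newtons" is the grip in N (left out, the last holds). Time passes only in rows, so rows that do not move let the fingers close. It gives the time, the measured TCP pose, the force and the opening at its end, in the units of the state.
- observe(): the state, without advancing time (a new reading comes with each control period).
- grab_frame(name): name is "side" or "top" or "wrist"; returns a dict with "color" (480x640x3 uint8, red, green, blue), "mtx" (3x3 intrinsics, pixels), "eye" and "orientation" of the camera in the world; the wrist camera has in their place "hand_eye" (4x4, takes a point from camera to tool coordinates, whose origin is the TCP and whose axes are the tool frame's). Camera axes: x right, y down, z forward; pixel columns grow to the right and rows downward; lengths in m; the calibration is good to about 2 mm. The wrist camera is an equidistant fisheye: a pixel r from the principal point sees the ray r / f radians off the axis. A picture is of the moment at which its call begins: read the wrist's pose just before it. There is no depth.
- workorder.finish_job(): hands the job in, once; it reports no verdict.
The state is a dict: "time_s": time; "joint_positions": joint angles; "joint_velocities": joint speeds; "joint_torque": joint torques, N m; "tool_pos": TCP position; "tool_rot": TCP orientation; "ft_force": force on the tool from outside, world axes, zero at the start; "ft_torque": the same for the moment, N m; "opening": finger opening in m.
Only numpy, scipy, OpenCV 4.12 (cv2) and the standard library are available. Lean on these libraries where they do the work, as an engineer would, in place of code of your own. Each camera call takes 0.05 s, during which the arm holds its last target. There are 200 camera calls.

TASK

Take the oblong box of beads (not the square box, the round jar or the big flat case), set it upright and lengthwise in the middle of the carrier's sprung platform, and press it down until the catch locks the platform down. Do not push the platform down while it is empty. Let go, leaving the box standing flat on the locked-down platform.

Things in the scene. Friction and masses are not known exactly. Their poses are not given: they have to be found in the camera images.
- bead_box_center (a point): centre (half-way up) of the oblong box of beads to stow: closed clear plastic, white lid, rigid, loose on the table, 110 mm long (x axis), 50 wide (y), 60 tall (z), 0.17 to 0.31 kg; either end may lead. Bystanders, not listed: a square bead box 54 x 54 x 60 mm, a round jar 56 mm across, 70 tall, a flat case 190 x 120 x 36 mm, a glue gun.
- lift_top (a point): centre of the top of the carrier's sprung platform: level aluminium plate with dark mat, 160 mm long (x axis), 74 wide (y), 75 mm above the table when up; it moves straight down and this point sinks with it. A lip 8 mm tall stands across each end, 134 mm between lips; long sides open. Below: springs on a fixed grey base 200 x 100 mm, 12 mm thick. The carrier's place and yaw vary.
- catch_post (a point): centre of the top of the fixed grey catch post on the carrier, 74 mm above the table, 104 mm from the platform's centre beyond its +x end; 20 mm thick along x, 56 mm wide. A sprung steel roller on its platform side snaps over the platform's end by itself; it need not be touched.
- lift (a joint): how far the platform is pressed down, in m: 0 up, 0.026 at its end stop. The damped spring resists with about 6.5 N at the top, 11 N at the catch, plus about 2 N to pass the roller; the box's weight alone hardly sinks it. Pressed 21 mm or deeper the roller snaps over the platform's end and after letting go it stays locked at about 0.020; pressed less, it comes back up.
Not all that is in view belongs to the job. Several things look just like the part that bears lift_top: the one meant starts nearest to the robot's base.

How it is judged:
At the end, for the whole second after the job is handed in: The platform stays locked down by its catch (more than 17 mm down) with the robot clear, and the oblong box stands upright and flat on it between the lips, within 15 mm of its centre along and across and within 11 degrees of lengthwise (value of joint lift above 0.017 m and x of bead_box_center in the frame of lift_top between -0.015 and 0.015 m and y of bead_box_center in the frame of lift_top between -0.015 and 0.015 m and z of bead_box_center in the frame of lift_top between 0.026 and 0.033 m and angle between the x axis of bead_box_center and the x axis of lift_top, either way round below 0.2 rad and angle between bead_box_center's own z axis and vertical below 0.1 rad); the robot touches nothing.
It fails at once if the platform is pushed more than 12 mm down while the oblong box is not over it (box centre more than 40 mm from the platform's centre) (value of joint lift above 0.012 m and horizontal distance between bead_box_center and lift_top above 0.04 m).
It also fails if it takes over 38 s, if anything falls off the work surface, if the arm or the gripper's body presses on something with over 40 N, if the wrist force passes 120 N, or if a joint passes its speed limit or range.

## Working session

There is one attempt and no reset: what is moved stays moved. The work goes in short steps, Python scripts to look and compute and a tool call to move; the robot and the scene stay as the last step left them, time stands still between calls to the robot, and variables do not carry over. Pictures are saved under pics/ and viewed, about 8 in all and at most 12, crops included, and the job is handed in when it is done.

Besides the shell and the picture viewer there is one more tool, called after "Emit:" by a JSON object that holds its "method" and its "body". jog_arm: Moves the arm, as the interface text tells. Shifts and turns lie within -1 to 1; 1 stands for 20 mm of shift or 0.08 rad of turn. Its arguments: {"type":"object","properties":{"rows":{"type":"string"},"newtons":{"type":"number"}},"required":["rows"]}

```bash
ls; mkdir -p pics; python3 - <<'E'
from plant import observe, grab_frame
import cv2, numpy as np, pickle
s=observe(); print(s['time_s'],s['tool_pos'],np.round(s['tool_rot'],3).tolist(),s['ft_force'],s['opening'])
for n in ['top','side']:
    f=grab_frame(n); pickle.dump(f,open(f'pics/{n}0.pkl','wb')); cv2.imwrite(f'pics/{n}0.png',f['color'][:,:,::-1]); print(n,f['mtx'].tolist(),f['eye'],np.round(f['orientation'],4).tolist())
E
```

```text
pics
0.0 [0.30609726 0.60140261 0.23056179] [[-0.001, 0.454, 0.891], [-0.001, 0.891, -0.454], [-1.0, -0.001, 0.0]] [ 0.53159599 -0.41031346  0.55436367] 0.0854172526247225
top [[533.8963719713569, 0.0, 322.55978405014656], [0.0, 533.8963719713569, 247.76674955451494], [0.0, 0.0, 1.0]] [0.37282311 0.02872859 1.16137755] [[-0.0076, -0.9849, 0.1731], [-0.9996, 0.012, 0.0248], [-0.0265, -0.1729, -0.9846]]
side [[435.3608679853265, 0.0, 311.35517374095156], [0.0, 435.3608679853265, 237.71358264598928], [0.0, 0.0, 1.0]] [ 0.07170147 -0.41724181  0.52862512] [[0.6875, -0.4156, 0.5955], [-0.7262, -0.3988, 0.5601], [0.0047, -0.8175, -0.5759]]
```

View pics/top0.png

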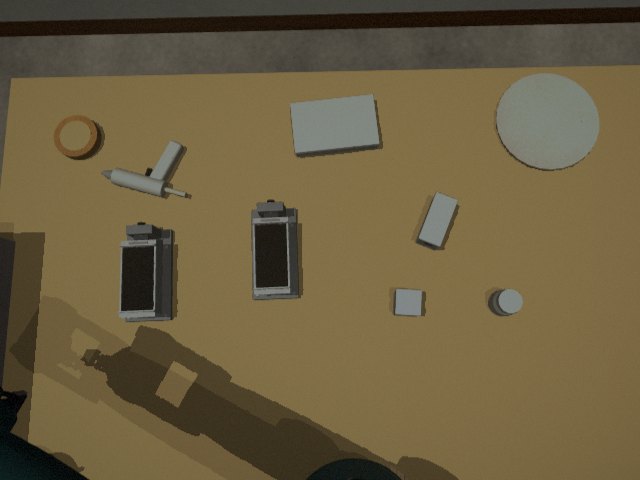

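View pics/side0.png

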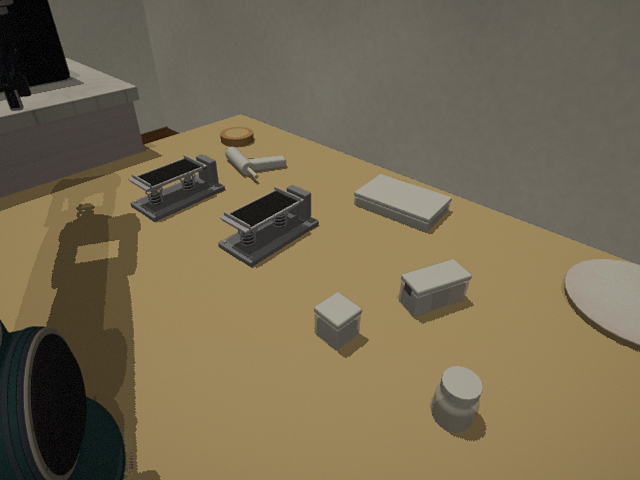

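Top view: the oblong box's lid is at about (438,220). There are two carriers, with mats at (271,255) and (139,278) and posts at (270,207) and (140,230). The side view matches. Next I'll measure the lid and both mats.

```bash
cat > h.py <<'E'
import cv2, numpy as np, pickle
def cast(f,px,z):
    px=np.atleast_2d(np.asarray(px,float))
    d=np.c_[px,np.ones(len(px))]@np.linalg.inv(f['mtx']).T@np.asarray(f['orientation']).T
    e=np.asarray(f['eye']); return e+d*((z-e[2])/d[:,2])[:,None]
def quad(mask,roi):
    x0,y0,x1,y1=roi; m=np.zeros_like(mask); m[y0:y1,x0:x1]=mask[y0:y1,x0:x1]
    c=max(cv2.findContours(m,cv2.RETR_EXTERNAL,cv2.CHAIN_APPROX_NONE)[0],key=cv2.contourArea)
    return c[:,0,:]
def rect(P):  # world xy points -> centre, long-axis yaw, sizes
    (c,(w,h),a)=cv2.minAreaRect((P[:,:2]*1000).astype(np.float32)); a=np.radians(a)
    if w<h: w,h,a=h,w,a+np.pi/2
    a=(a+np.pi/2)%np.pi-np.pi/2
    return np.array(c)/1000,a,w,h
E
python3 - <<'E'
from h import *
f=pickle.load(open('pics/top0.pkl','rb')); g=cv2.cvtColor(f['color'],cv2.COLOR_RGB2HSV)
print(g[220,440],g[255,271],g[278,139],g[210,270],g[245,430],g[243,430])
S,V=g[...,1].astype(int),g[...,2].astype(int)
lid=((V>130)&(S<60)).astype(np.uint8)
mat=((V<60)).astype(np.uint8)
for n,m,r,z in [('box',lid,(410,180,465,255),.06),('sq',lid,(385,280,430,325),.06),('matR',mat,(255,222,289,288),.075),('matL',mat,(122,246,156,313),.075)]:
    q=quad(m,r); print(n,q.min(0),q.max(0),*rect(cast(f,q,z)))
for p in [(270,207),(140,230)]: print(cast(f,p,.074))
o=cv2.resize(f['color'][170:330,230:470,::-1],None,fx=3,fy=3,interpolation=cv2.INTER_NEAREST); cv2.imwrite('pics/c1.png',o)
E
```

```text
[ 70  11 135] [ 7 82 28] [23 73 28] [30 12 87] [ 0 15 33] [26 22 82]
box [420 193] [456 245] [ 0.62628809 -0.18704306] -0.40642421500866543 105.90475463867188 45.6871452331543
sq [396 290] [420 314] [ 0.45174442 -0.11786537] -0.038980688875489555 49.1446533203125 49.01591873168945
matR [255 223] [287 286] [0.55136829 0.16344159] 0.03501690648804301 132.40464782714844 65.47425079345703
matL [122 246] [153 310] [0.50584528 0.43919543] 0.04778427136264041 132.2974090576172 65.04987335205078
[[0.65240678 0.16596595 0.074     ]]
[[0.60661077 0.43932317 0.074     ]]
```

View pics/c1.png

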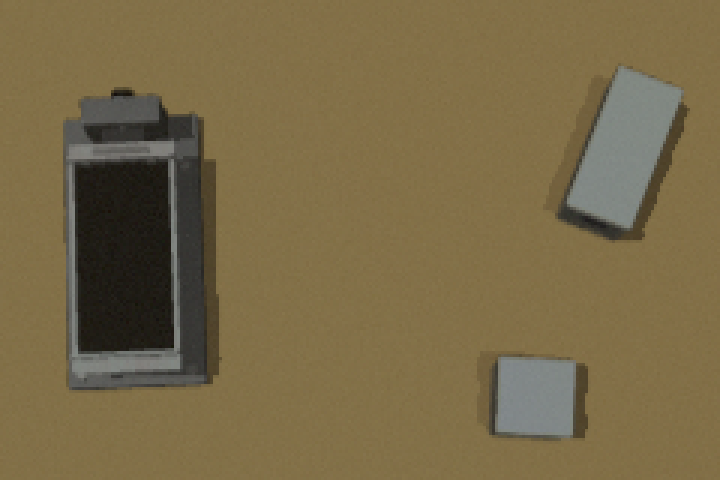

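The right-hand carrier is nearest: it is 0.575 m from the base, against 0.67 m for the other. Its centre is (0.551, 0.163), yaw about 0.03. The box is at (0.626, -0.187), yaw -0.406, and its sizes match. Now moving toward the box.

Emit:
{"method": "jog_arm", "body": {"rows": "-0.8 0 0 0 -0.86 1 1; 0 0 0 0 -0.86 1 1; 0 0 0 0 -0.86 1 1; 0 0 0 0 -0.86 1 1; 0 0 0 0 -0.86 1 1", "newtons": 60}}

```text
time_s: 0.6
tool_pos: [0.3623, 0.48, 0.2276]
tool_rot: [[-0.003, 0.389, 0.921], [-0.004, 0.921, -0.389], [-1.0, -0.005, -0.001]]
ft_force: [-0.4, 0.7, -0.2]
opening: 0.0853
```

Emit:
{"method": "jog_arm", "body": {"rows": "0 0 0 0 -0.86 1 1; 0 0 0 0 -0.86 1 1; 0 0 0 0 -0.86 1 1; 0 0 0 0 -0.86 1 1; 0 0 0 0 -0.86 1 1"}}

```text
time_s: 1.1
tool_pos: [0.4221, 0.3563, 0.2263]
tool_rot: [[-0.005, 0.389, 0.921], [-0.006, 0.921, -0.389], [-1.0, -0.008, -0.002]]
ft_force: [0.4, -0.7, 0.2]
opening: 0.0852
```

Emit:
{"method": "jog_arm", "body": {"rows": "0 0 0 0 -1 0.95 1; 0 0 0 0 -1 0.95 1; 0 0 0 0 -1 0.95 1; 0 0 0 0 -1 0.95 1; 0 0 0 0 -1 0.95 1"}}

```text
time_s: 1.6
tool_pos: [0.4717, 0.2216, 0.2254]
tool_rot: [[-0.007, 0.389, 0.921], [-0.007, 0.921, -0.389], [-1.0, -0.009, -0.004]]
ft_force: [-0.1, -0.2, -0.4]
opening: 0.0853
```

Emit:
{"method": "jog_arm", "body": {"rows": "0 0 0 0 -1 0.95 1; 0 0 0 0 -1 0.95 1; 0 0 0 0 -1 0.95 1; 0 0 0 0 -1 0.95 1; 0 0 0 0 -1 0.95 1"}}

```text
time_s: 2.1
tool_pos: [0.521, 0.0866, 0.2247]
tool_rot: [[-0.009, 0.388, 0.921], [-0.008, 0.921, -0.389], [-1.0, -0.01, -0.005]]
ft_force: [-0.5, -0.2, -0.8]
opening: 0.0854
```

Emit:
{"method": "jog_arm", "body": {"rows": "0 0 0 0 -1 0.95 1; 0 0 0 0 -1 0.95 1; 0 0 0 0 -1 0.95 1; 0 0 0 0 -1 0.95 1; 0 0 0 0 -1 0.95 1"}}

```text
time_s: 2.6
tool_pos: [0.5703, -0.0484, 0.2239]
tool_rot: [[-0.011, 0.389, 0.921], [-0.007, 0.921, -0.389], [-1.0, -0.011, -0.007]]
ft_force: [-0.1, 0.3, 0.5]
opening: 0.0857
```

Emit:
{"method": "jog_arm", "body": {"rows": "0 -0.09 0.13 0.4 -1 1 1; 0 0 0 0.4 -1 1 1; 0 0 0 0.4 -1 1 1; 0 0 0 0.4 -1 1 1; 0 0 0 0.4 -1 1 1"}}

```text
time_s: 3.1
tool_pos: [0.6248, -0.1855, 0.1824]
tool_rot: [[0.001, 0.389, 0.921], [-0.0, 0.921, -0.389], [-1.0, 0.0, 0.0]]
ft_force: [0.4, 1.5, 0.3]
opening: 0.0854
```

```bash
python3 - <<'E'
from plant import observe, grab_frame
import cv2, numpy as np, pickle
s=observe(); f=grab_frame('wrist'); pickle.dump((s,f),open('pics/w1.pkl','wb')); cv2.imwrite('pics/w1.png',f['color'][:,:,::-1])
print(s['tool_pos'],np.round(s['tool_rot'],4).tolist(),f['mtx'].tolist(),np.round(f['hand_eye'],4).tolist())
E
```

```text
[ 0.62479641 -0.18548036  0.18239034] [[0.0005, 0.3892, 0.9212], [-0.0001, 0.9212, -0.3892], [-1.0, 0.0001, 0.0005]] [[371.64829954431775, 0.0, 321.23655816724704], [0.0, 371.64829954431775, 245.51014309276115], [0.0, 0.0, 1.0]] [[-0.0009, -0.2902, 0.957, -0.1422], [1.0, -0.0, 0.0009, 0.0015], [-0.0003, 0.957, 0.2902, -0.0742], [0.0, 0.0, 0.0, 1.0]]
```

View pics/w1.png

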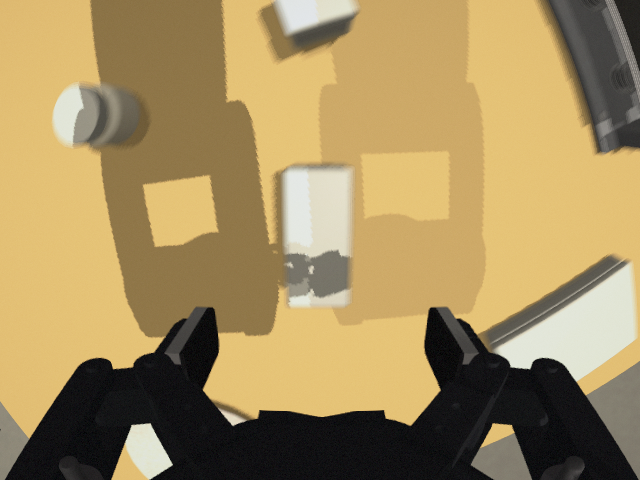

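Wrist view: the lid spans columns 285-352 and rows 166-305, lies between the fingers and is well aligned. I'll cast its corners to check.

```bash
cat >> h.py <<'E'
def wcast(s,f,px,z):
    K=f['mtx']; u=(np.atleast_2d(np.asarray(px,float))-K[:2,2])/K[0,0]; t=np.linalg.norm(u,axis=1,keepdims=True)
    d=np.c_[u/t*np.sin(t),np.cos(t)]; R=np.asarray(s['tool_rot']); H=np.asarray(f['hand_eye'])
    e=np.asarray(s['tool_pos'])+R@H[:3,3]; d=d@(R@H[:3,:3]).T
    return e+d*((z-e[2])/d[:,2])[:,None]
E
python3 - <<'E'
from h import *
s,f=pickle.load(open('pics/w1.pkl','rb'))
P=wcast(s,f,[(284,168),(353,167),(352,304),(288,306)],.06); print(P.round(4)); print(rect(P),(P-s['tool_pos'])@s['tool_rot'])
E
```

```text
[[ 0.5677 -0.1882  0.06  ]
 [ 0.5861 -0.1427  0.06  ]
 [ 0.685  -0.1826  0.06  ]
 [ 0.667  -0.2299  0.06  ]]
(array([ 0.62661359, -0.18615775]), np.float64(-0.3859785946879093), 107.70772552490234, 50.65327072143555) [[ 0.12236101 -0.02471042 -0.05164075]
 [ 0.12236794  0.02435723 -0.05231715]
 [ 0.12242123  0.02611682  0.05429804]
 [ 0.12241461 -0.02451676  0.05607451]]
```

Emit:
{"method": "jog_arm", "body": {"rows": "0 0 0 1 0 0.08 1; 0 0 0 1 0 0 1; 0 0 0 1 0 0 1; 0 0 0 1 0 0 1; 0 0 0 1 0 0 1"}}

```text
time_s: 3.65
tool_pos: [0.627, -0.1919, 0.0769]
tool_rot: [[-0.001, 0.393, 0.919], [-0.001, 0.919, -0.393], [-1.0, -0.001, -0.001]]
ft_force: [0.3, -0.4, 0.6]
opening: 0.0854
```

Emit:
{"method": "jog_arm", "body": {"rows": "0 0 0 1 0 0 1; 0 0 0 1 0 0 1; 0 0 0 0.8 0 0 1; 0 0 0 0 0 0 0; 0 0 0 0 0 0 0"}}

```text
time_s: 4.15
tool_pos: [0.6248, -0.191, 0.0145]
tool_rot: [[-0.007, 0.393, 0.919], [0.001, 0.919, -0.393], [-1.0, -0.001, -0.007]]
ft_force: [3.7, 7.6, 6.0]
opening: 0.0591
```

Emit:
{"method": "jog_arm", "body": {"rows": "0 0 0 0 0 0 0; 0 0 0 0 0 0 0; 0 0 0 0 0 0 0; 0 0 0 0 0 0 0"}}

```text
time_s: 4.55
tool_pos: [0.6259, -0.1914, 0.0175]
tool_rot: [[-0.004, 0.393, 0.919], [0.0, 0.919, -0.393], [-1.0, -0.001, -0.003]]
ft_force: [0.4, -0.7, -2.4]
opening: 0.0492
```

Emit:
{"method": "jog_arm", "body": {"rows": "0 0 0 -1 0 0 0; -1 0 0 -1 0 0 0; -1 0 0 -1 0 0 0; -1 0 0 -1 0 0 0; -1 0 0 -1 0 0 0"}}

```text
time_s: 5.05
tool_pos: [0.6247, -0.191, 0.118]
tool_rot: [[-0.009, 0.074, 0.997], [0.002, 0.997, -0.074], [-1.0, 0.001, -0.009]]
ft_force: [-0.8, 0.0, -2.3]
opening: 0.0495
```

Emit:
{"method": "jog_arm", "body": {"rows": "-1 0 0 -0.7 0 0 0; 0 0 0 -0.3 1 0 0; 0 0 0 0 1 0 0; 0 0 0 0 1 0 0; 0 0 0 0 1 0 0"}}

```text
time_s: 5.55
tool_pos: [0.6244, -0.108, 0.1417]
tool_rot: [[-0.005, -0.006, 1.0], [0.0, 1.0, 0.006], [-1.0, 0.0, -0.005]]
ft_force: [0.2, -0.3, -2.0]
opening: 0.0493
```

Emit:
{"method": "jog_arm", "body": {"rows": "-0.3 -0.06 0 0 1 -0.28 0; 0 0 0 0 1 -0.28 0; 0 0 0 0 1 -0.28 0; 0 0 0 0 1 -0.28 0; 0 0 0 0 1 -0.28 0"}}

```text
time_s: 6.05
tool_pos: [0.5904, 0.0018, 0.1374]
tool_rot: [[-0.005, -0.028, 1.0], [0.002, 1.0, 0.028], [-1.0, 0.002, -0.004]]
ft_force: [-0.0, 0.4, -2.9]
opening: 0.0497
```

Emit:
{"method": "jog_arm", "body": {"rows": "0 0 0 0 1 -0.28 0; 0 0 0 0 1 -0.28 0; 0 0 0 0 1 -0.28 0; 0 0 0 0 1 -0.28 0"}}

```text
time_s: 6.45
tool_pos: [0.5615, 0.0891, 0.1343]
tool_rot: [[-0.008, -0.025, 1.0], [0.002, 1.0, 0.025], [-1.0, 0.002, -0.008]]
ft_force: [0.1, -0.2, -2.6]
opening: 0.0496
```

```bash
python3 - <<'E'
from plant import observe, grab_frame
import cv2, numpy as np, pickle
s=observe(); f=grab_frame('wrist'); pickle.dump((s,f),open('pics/w2.pkl','wb')); cv2.imwrite('pics/w2.png',f['color'][:,:,::-1])
print(s['tool_pos'],np.round(s['tool_rot'],4).tolist())
E
```

```text
[0.56149567 0.08910617 0.13427808] [[-0.0083, -0.0251, 0.9996], [0.002, 0.9997, 0.0251], [-1.0, 0.0022, -0.0083]]
```

View pics/w2.png

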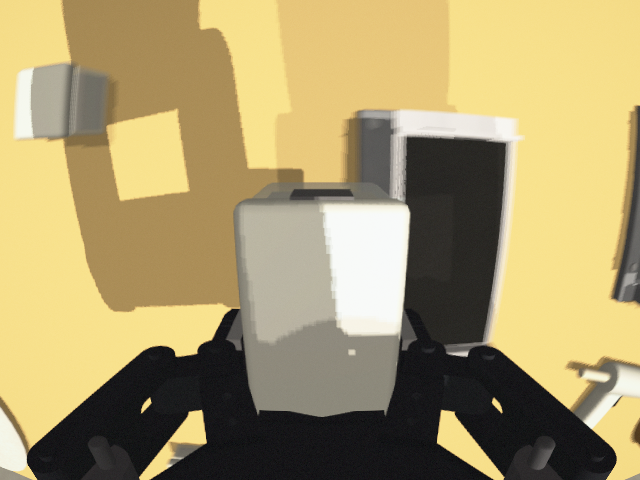

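The mat corners show at about (404,136), (508,143) and (490,343). The held lid's near edge is at row ~203, columns 238-409. Casting both.

```bash
python3 - <<'E'
from h import *
s,f=pickle.load(open('pics/w2.pkl','rb'))
print(wcast(s,f,[(405,137),(508,144),(487,342),(406,137)],.075).round(4))
m=(cv2.cvtColor(f['color'],cv2.COLOR_RGB2HSV)[...,2]<75).astype(np.uint8)
m=cv2.morphologyEx(m,cv2.MORPH_OPEN,np.ones((5,5)))
q=quad(m,(413,100,540,341)); print(q.min(0),q.max(0))
t=s['tool_pos'];L=wcast(s,f,[(237,203),(409,203)],t[2]+.0425); print((L-t)@s['tool_rot'])
# side edges of mat
for r in (160,200,240,280,320):
    x=q[q[:,1]==r][:,0]; print(r,x.min() if len(x) else None,x.max(),wcast(s,f,[(x.max(),r)],.075)[0].round(4))
E
```

```text
[[0.4858 0.1347 0.075 ]
 [0.4839 0.1984 0.075 ]
 [0.6144 0.2053 0.075 ]
 [0.4858 0.1353 0.075 ]]
[413 137] [504 340]
[[-0.04209054 -0.02176839 -0.05551762]
 [-0.04198347  0.02607405 -0.05552352]]
160 413 504 [0.4937 0.1965 0.075 ]
200 413 501 [0.5177 0.1971 0.075 ]
240 413 497 [0.5425 0.1979 0.075 ]
280 413 492 [0.5687 0.1991 0.075 ]
320 413 485 [0.5971 0.1998 0.075 ]
```

Both measurements agree. The platform centre is about (0.5505, 0.1645) with yaw 0.03, and the box is centred in the grip to within 1 mm.

Emit:
{"method": "jog_arm", "body": {"rows": "0 -0.1 -0.03 0 1 -0.12 0; 0 0 0 0 1 -0.12 0; 0 0 0 0 1 -0.12 0; 0 0 0 0 0.6 -0.1 0; 0 0 0 0 0 0 0"}}

```text
time_s: 7.0
tool_pos: [0.545, 0.1708, 0.1309]
tool_rot: [[-0.004, -0.026, 1.0], [0.0, 1.0, 0.026], [-1.0, 0.001, -0.004]]
ft_force: [-0.6, 0.1, -2.7]
opening: 0.0492
```

Emit:
{"method": "jog_arm", "body": {"rows": "0 0 0 0.3 -0.31 0.27 0; 0 0 0 0.6 0 0 0; 0 0 0 0.4 0 0 0; 0 0 0 0 0 0 0"}}

```text
time_s: 7.4
tool_pos: [0.5505, 0.1626, 0.1013]
tool_rot: [[-0.006, -0.024, 1.0], [-0.001, 1.0, 0.024], [-1.0, -0.0, -0.006]]
ft_force: [-0.2, -1.0, -1.7]
opening: 0.0496
```

Emit:
{"method": "jog_arm", "body": {"rows": "-0.05 -0.07 0 0.3 0.08 0 0; 0 0 0 0.3 0 0 0; 0 0 0 0.3 0 0 0; 0 0 0 0.3 0 0 0"}}

```text
time_s: 7.8
tool_pos: [0.551, 0.1637, 0.0781]
tool_rot: [[0.002, -0.027, 1.0], [0.0, 1.0, 0.027], [-1.0, -0.0, 0.002]]
ft_force: [-7.0, -1.4, 10.5]
opening: 0.0497
```

Emit:
{"method": "jog_arm", "body": {"rows": "0 0 0 0.3 0 0 0; 0 0 0 0.3 0 0 0; 0 0 0 0.2 0 0 0"}}

```text
time_s: 8.1
tool_pos: [0.5511, 0.1637, 0.0638]
tool_rot: [[0.002, -0.027, 1.0], [0.0, 1.0, 0.027], [-1.0, 0.0, 0.002]]
ft_force: [-6.7, -1.8, 35.0]
opening: 0.0495
```

It reached the end stop at 35 N. I'll ease up about 6 mm, to the lock height, then open.

Emit:
{"method": "jog_arm", "body": {"rows": "0 0 0 -0.2 0 0 0; 0 0 0 -0.1 0 0 0; 0 0 0 0 0 0 0"}}

```text
time_s: 8.4
tool_pos: [0.5514, 0.1638, 0.0703]
tool_rot: [[0.004, -0.027, 1.0], [0.0, 1.0, 0.027], [-1.0, 0.0, 0.004]]
ft_force: [0.2, 0.4, -2.8]
opening: 0.0493
```

The force equals the box's weight alone, so the platform isn't pushing back and is locked. Releasing.

Emit:
{"method": "jog_arm", "body": {"rows": "0 0 0 0.05 0 0 0; 0 0 0 0 0 0 0.4; 0 0 0 0 0 0 0.8; 0 0 0 0 0 0 0.9; 0 0 0 0 0 0 0.9"}}

```text
time_s: 8.9
tool_pos: [0.5513, 0.1637, 0.0685]
tool_rot: [[0.003, -0.027, 1.0], [0.0, 1.0, 0.027], [-1.0, 0.0, 0.003]]
ft_force: [0.7, 0.7, 0.3]
opening: 0.0766
```

Emit:
{"method": "jog_arm", "body": {"rows": "0 0 0 0 0 0 0.9; 0 0 0 -0.5 0 0 0.9; 0 0 0 -1 0 0 0.9; 0 0 0 -1 0 0 0.9; 0 0 0 -1 0 0 0.9"}}

```text
time_s: 9.4
tool_pos: [0.55, 0.1635, 0.1402]
tool_rot: [[-0.001, -0.027, 1.0], [-0.001, 1.0, 0.027], [-1.0, -0.001, -0.001]]
ft_force: [-0.1, 0.7, -0.1]
opening: 0.0768
```

Emit:
{"method": "jog_arm", "body": {"rows": "0 0 0 -1 0 0 0.9; 0 0 0 -1 0 0 0.9; 0 0 0 -1 0 0 0.9; 0 0 0 -0.5 0 0 0.9; 0 0 0 0 0 0 0.9"}}

```text
time_s: 9.9
tool_pos: [0.5506, 0.1637, 0.2201]
tool_rot: [[0.006, -0.027, 1.0], [0.001, 1.0, 0.027], [-1.0, 0.001, 0.006]]
ft_force: [1.2, 0.3, -0.2]
opening: 0.0768
```

```bash
python3 - <<'E'
from plant import observe, grab_frame
import cv2, numpy as np, pickle
s=observe(); f=grab_frame('wrist'); pickle.dump((s,f),open('pics/w3.pkl','wb'))
g=grab_frame('side'); pickle.dump(g,open('pics/s3.pkl','wb'))
o=cv2.resize(g['color'][130:290,180:360,::-1],None,fx=2.5,fy=2.5)
w=cv2.resize(f['color'][:,120:520,::-1],(333,400))
cv2.imwrite('pics/c3.png',np.hstack([o,w]))
print(s['tool_pos'],s['opening'],s['ft_force'],s['time_s'])
E
```

```text
[0.55064103 0.16368912 0.22009659] 0.07682771840503162 [ 1.17635749  0.2946637  -0.21985723] 9.9
```

View pics/c3.png

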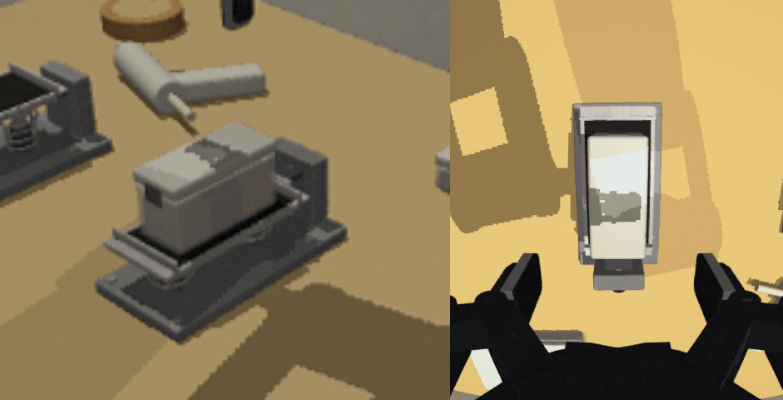

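The side view shows the platform down with the box flat between the lips, next to the post. In the wrist view the lid covers rows ~163-310 and the mat starts at row ~145. One numeric check of the offset.

```bash
python3 - <<'E'
from h import *
s,f=pickle.load(open('pics/w3.pkl','rb'))
a=lambda X,Y:(120+(X-450)*1.2,Y*1.2)
L=wcast(s,f,[a(589,137),a(677,137),a(648,259),a(590,259)],.115); print('lid',L.round(4)[:,:2].tolist(),rect(L))
print('mat near corners',wcast(s,f,[a(586,121),a(653,120)],.055).round(4)[:,:2].tolist())
E
```

```text
lid [[0.4971, 0.1412], [0.4947, 0.2116], [0.603, 0.1941], [0.6044, 0.1422]] (array([0.54953979, 0.17690869]), np.float64(0.00912312332695997), 109.0765380859375, 70.42132568359375)
mat near corners [[0.4863, 0.1327], [0.4834, 0.1985]]
```

```bash
python3 -c "
from plant import workorder; print(workorder.finish_job())"
```

```text
the job is handed in; nothing more can be done
None
```

I put the oblong bead box lengthwise on the nearer carrier's platform, pressed it down in the grip until the catch took, and let go. I backed off to TCP height 0.22 m and handed the job in at about 10 s; no verdict is reported.

**Locked:** The press reached the end stop at about 35 N. When I eased up to lock height, the wrist felt only the box's weight, and the last side picture shows the platform still down. The joint value can't be read directly, so this rests on the force and the picture.

**Box position:** In the last wrist picture the box is about 2 mm off the platform's centre along its length and 1 mm or less across. It looks flat and nearly lengthwise.

**Checks that disagreed:**
- I misread one lid corner by eye in that picture, giving a 70 mm width where the box is 50 mm. I left that corner out and took the far-end corners, which are 52 mm apart.
- The top and wrist cameras differed by about 4 mm on the platform's sideways position. I aimed between the two, well inside the 15 mm allowed.

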